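Fit the handle tube to a fume extractor's damper lever and swing it to its stop

TASK

Push the long aluminium handle tube fully home onto the bare stub of the fume extractor's damper lever, leaving the lever about where it stands while you do so. Then swing the lever by the tube, away from the grille side, until its lug just rests against the adjustable stop bar, without shifting the stop. Leave the tube fully home on the stub, let go, and do not disturb the other things on the bench.

Things in the scene. Friction and masses are not known exactly. Their poses are not given: they have to be found in the camera images.
- extractor: Fume extractor fixed to the bench: grey box 200 x 200 x 66 mm, slatted grille on its -x face, round outlet on its +x face. Origin: centre of its underside, z up. The lever's hinge line runs along its y axis, 85 mm above the bench, over the box's centre, between two cheeks 102 mm high. At y = 56 to 60 mm stands a round quadrant plate, 62 mm in radius about the hinge.
- lever (a joint): Angle of the damper lever, rad: 0 = upright, positive = leaning to the extractor's +x side, negative = leaning to its -x (grille) side. It starts at -0.55 to -0.25. Friction of about 0.45 N m (about 3 N at the tube) holds it wherever it is left; no spring.
- lever_pivot (a point): On the hinge line, in the lever's mid-plane; the frame turns with the lever: z along lever and stub, y the hinge line. Along z: collar 34 mm across at 40 to 48 mm, then the bare round steel stub, 20 mm in diameter, from 48 to 103 mm, its last 6 mm tapering to 13 mm across. From the collar a lug 12 mm wide sticks out to y = +54 mm; it meets the stop.
- lever_tip (a point): Free end of the stub, on its axis, 103 mm from the hinge line; axes as lever_pivot.
- lever_seat (a point): Where the tube's middle lies when the tube is fully home, its end against the collar: on the lever's axis, 118 mm from the hinge line. Axes as lever_pivot.
- stop_pivot (a point): On the same hinge line; frame of the adjustable stop: its z axis is the direction in which the lever points when the lug just rests against the stop. Also the same point as lever_pivot.
- stop (a joint): Angle of the stop, rad, on the scale of lever: the lever rests against the stop when the two are equal (contact gives by up to about 0.01). Set between 0.12 and 0.50 at the start. The stop is held only by friction, about 1.5 N m: pressed harder (about 9 N more at the tube than it takes to swing the lever) it slips.
- stop_end (a point): Outer end of the stop bar: steel bar 12 x 10 mm, reaching from 10 to 95 mm from the hinge line, standing beside the lever at y = 41 to 51 mm on the extractor's +y side; a dark pin 16 mm across near its end points toward the lever plane, to y = 34 mm.
- tube: The handle tube: plain aluminium, 140 mm long, outside diameter 32 mm, bore 23 mm (1.5 mm of play all round on the stub, so it rocks a little and the lever lags the hand), open through, both ends alike, 0.15 kg, standing upright on the bench. Origin: centre of its lower end, z along its axis.
- tube_mid (a point): Middle of the handle tube, on its axis, 70 mm from either end.
- spacer: Another aluminium tube, standing: short and wide, 85 mm tall, 42 mm outside diameter; not needed. The handle tube and this one change places. Origin: centre of its lower end.
- drive: Hard drive lying flat, 147 x 102 x 26 mm, origin under its centre; leave alone.
- screwdriver: Screwdriver lying on the bench, 190 mm; leave alone.
- brush: Brush lying on the bench, 180 mm; leave alone.
- jar: Small jar, 60 mm across, 70 mm tall, origin under its centre; leave alone.
Mind the look-alikes: they are no part of the job. What is shaped like the tube but blue is not meant.

How it is judged:
By the outcome, as a careful person would: the job done as asked, in the order asked, and still so for the second after the job is handed in, with the robot touching nothing.
It also fails if it takes over 58 s, if anything falls off the work surface, if the arm or the gripper's body presses on something with over 40 N, if the wrist force passes 120 N, or if a joint passes its speed limit or range.

ROBOT

A 6-joint arm with a two-finger parallel gripper is mounted at the origin on the work surface. World frame = base frame: x ahead of the robot, y to its left, z up, the work surface at z = 0. Lengths are in m, angles in rad, forces in N, time in s.
With the tool pointing down it reaches from about 0.35 to 0.725 m from the base axis. Payload 6 kg.
Tool frame: the origin (TCP) lies midway between the tips of the shut fingers; the grasp point (between the pads) lies 19 mm behind it (grasp_offset is the distance from the TCP to the grasp point, in m); z points along the fingers, y is the line along which they close (so a half turn about z gives the same grasp; the last joint's range is limited). The gripper opens to 85 mm and grips with 20 to 120 N. Pads are 22 mm wide; open, the fingers measure 114 mm over their backs; the gripper's body (76 mm by 85 mm) begins 54 mm behind the grasp point. The pads swing forward as they close: fully open they stand 13 mm farther back than shut.
Start: joints at [1.533, 0.04, 0.085, 0, -1.615, -0.334], TCP at [0.218, 0.559, 0.231] pointing down, gripper open.
Joint ranges: [-2.56, 2.56], [-1.29, 2.01], [-1.08, 1.49], [-3.29, 1.98], [-2.81, -0.18], [-2.99, 2.99]. Speed limits (rad/s): [2.57, 2.57, 3.01, 3.14, 3.14, 3.14].

INTERFACE

Orientations are given as a 3x3 rotation matrix whose columns are the frame's x, y, z axes.
In Python, from bench import * gives the robot as it stands.
- The arm moves only by the tool carry_out, never from a script. Its argument "increments" is a list of rows, each a list of 2 entries, a list of its own where there are three numbers: the shift along the tool's x, y, z in units of 150 mm (1.0 is 150 mm), then the turn, a rotation vector about the tool's x, y, z in units of pi/2 rad (1.0 is pi/2 rad). In form: [[[x, y, z], [ax, ay, az]], ...]. A call has 1 to 20 rows; each row is the pose to reach, as a shift and turn from the pose commanded when the call began, along the tool's axes at that moment; what a row does not reach only later rows make up. A row lasts 1/12 s, in which the tool goes at most 41.7 mm and 7.16 degrees, less where a joint would pass 70% of its speed; a pose out of reach is approached as far as the arm can. A call with a number of a shift or a turn outside -1 to 1 is refused whole. A call with a gripper value outside its range is refused whole. "hand" is the opening, from 0 (shut) to 1 (fully open), set as the call begins (left out, the last holds). The fingers move at their own pace and stop on an object; the grip force is fixed at half the most. Time passes only in rows, so rows that repeat a pose let the fingers close. It gives the time, the measured TCP pose, the force, the opening and the grip force at its end, in the units of the state.
- observe(): the state, without advancing time (a new reading comes with each control period).
- capture(name): name is "side" or "top" or "wrist"; returns a dict with "image" (480x640x3 uint8, blue, green, red), "K" (3x3 intrinsics, pixels), "R" (3x3) and "t" (3): a world point X has camera coordinates R X + t; the wrist camera has in their place "hand_eye" (4x4, takes a point from camera to tool coordinates, whose origin is the TCP and whose axes are the flange's). Camera axes: x right, y down, z forward; pixel columns grow to the right and rows downward; lengths in m; the calibration is good to about 2 mm. The wrist camera is an equidistant fisheye: a pixel r from the principal point sees the ray r / f radians off the axis. A picture is of the moment at which its call begins: read the wrist's pose just before it. There is no depth.
- hand_in(): hands the job in; it is judged then, once.
Trained networks look in the newest picture that a camera, given by its name, has taken for a name from the list of things; names that differ only in an ending like _2 or _b are one class to them, and where a whole thing is asked for, a point or a joint stands for the part that bears it (a point fixed in the world has none). Each returns a list of dicts, best first, with "score" (0 to 1); they miss things now and then, are a little off and sometimes report something else, mostly with a low value. They report only what shows in the picture. A call takes as long as a camera call. They do not tell look-alikes from the thing itself.
- look_for(label, camera): "at" ([column, row] in pixels, amid what is visible of it).
- silhouettes(label, camera): "pixels" (480x640 bool, what is visible of it) and "at" ([column, row] in pixels, amid what is visible of it).
- pinpoint(label, camera): "at" ([column, row] in pixels: a listed point, or the origin of a listed thing).
The state is a dict: "t": time; "q": joint angles; "joint_vel": joint speeds; "joint_torque": joint torques, N m; "position": TCP position; "orientation": TCP orientation; "force": force on the tool from outside, world axes, zero at the start; "moment": the same for the moment, N m; "opening": finger opening in m; "finger_force": force on a finger pad.
Only numpy, scipy, OpenCV 4.12 (cv2) and the standard library are available. Lean on these libraries where they do the work, as an engineer would, in place of code of your own. Each camera call takes 0.05 s, during which the arm holds its last target. There are 200 camera calls.

## Working session

There is one attempt and no reset: what is moved stays moved. The work goes in short steps, Python scripts to look and compute and a tool call to move; the robot and the scene stay as the last step left them, time stands still between calls to the robot, and variables do not carry over. Pictures are saved under pics/ and viewed, at most 10 in all, crops included, and the job is handed in when it is done.

Besides the shell and the picture viewer there is one more tool, called as name(argument=value, ...), one argument or row to a line, values as JSON. carry_out: Moves the arm, as the interface text tells. Its arguments: {"type":"object","properties":{"increments":{"type":"array","items":{"type":"array"}},"hand":{"type":"number"}},"required":["increments"]}

```bash
mkdir -p pics; ls; python3 - <<'E'
from bench import *
import cv2,numpy as np
s=observe();print({k:np.round(s[k],3).tolist() for k in('t','position','orientation','opening','force')})
for c in('side','top'):
    d=capture(c);cv2.imwrite(f'pics/{c}0.png',d['image']);print(c,np.round(d['K'],1).tolist(),np.round(d['R'],3).tolist(),np.round(d['t'],3).tolist())
    for l in('extractor','lever_pivot','lever_tip','stop_end','tube','tube_mid','spacer','jar','drive','lever_seat'):
        print(l,[(np.round(x['at']).tolist(),round(float(x['score']),2)) for x in pinpoint(l,c)[:4]])
E
```

```text
pics
{'t': 0.0, 'position': [0.218, 0.559, 0.23], 'orientation': [[0.932, -0.363, -0.001], [-0.363, -0.932, -0.002], [0.0, 0.002, -1.0]], 'opening': 0.085, 'force': [-0.053, -0.225, -0.466]}
side [[465.7, 0.0, 315.8], [0.0, 465.7, 240.4], [0.0, 0.0, 1.0]] [[-0.844, -0.536, 0.013], [-0.412, 0.634, -0.654], [0.342, -0.557, -0.757]] [0.44, 0.353, 0.821]
extractor [([287.0, 287.0], 0.66)]
lever_pivot [([286.0, 262.0], 0.71)]
lever_tip [([310.0, 238.0], 0.84), ([257.0, 248.0], 0.21)]
stop_end [([257.0, 248.0], 0.46)]
tube [([256.0, 424.0], 0.87), ([408.0, 182.0], 0.74), ([220.0, 410.0], 0.6)]
tube_mid [([213.0, 394.0], 0.78), ([253.0, 411.0], 0.57)]
spacer [([385.0, 231.0], 0.71)]
jar [([157.0, 367.0], 0.78), ([258.0, 249.0], 0.6)]
drive [([325.0, 200.0], 0.88), ([407.0, 182.0], 0.68)]
lever_seat [([318.0, 233.0], 0.63)]
top [[463.1, 0.0, 313.4], [0.0, 463.1, 239.4], [0.0, 0.0, 1.0]] [[-0.002, -1.0, 0.014], [-0.986, -0.0, -0.167], [0.167, -0.014, -0.986]] [-0.075, 0.552, 1.222]
extractor [([286.0, 229.0], 0.62)]
lever_pivot [([260.0, 199.0], 0.63), ([283.0, 223.0], 0.55)]
lever_tip [([295.0, 230.0], 0.74)]
stop_end [([263.0, 198.0], 0.45)]
tube [([184.0, 246.0], 0.62), ([187.0, 263.0], 0.57)]
tube_mid [([174.0, 238.0], 0.8), ([184.0, 269.0], 0.72), ([384.0, 261.0], 0.3)]
spacer [([386.0, 260.0], 0.77)]
jar [([188.0, 193.0], 0.85)]
drive [([385.0, 199.0], 0.95)]
lever_seat []
```

View pics/side0.png

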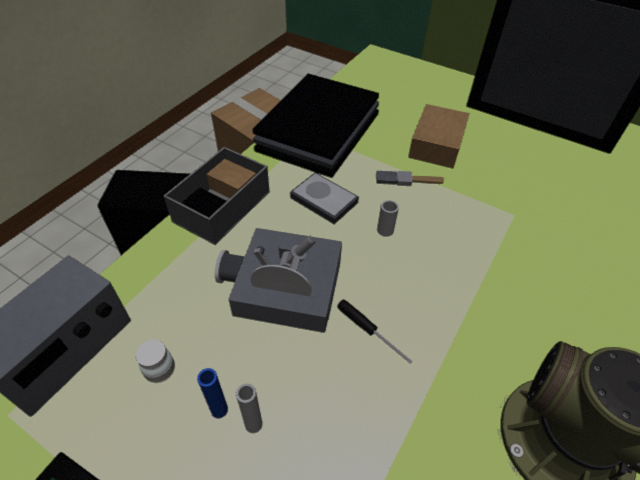

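View pics/top0.png

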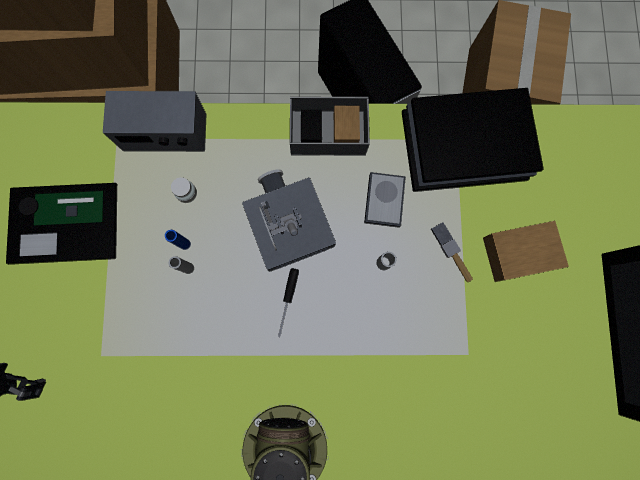

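The side view shows the grey tube at (250,408) beside the blue look-alike at (213,393), with the lever at about (300,248). In the top view the grey tube is at (181,265), the blue one at (177,240), and the extractor at (288,224) with its outlet pointing up-left.

```bash
cat > h.py <<'E'
from bench import *
import cv2,numpy as np
from scipy.optimize import least_squares
def proj(d,X):
    p=d['R']@np.asarray(X,float)+d['t'];u=d['K']@p;return u[:2]/u[2]
def tri(pairs):
    f=lambda X:np.concatenate([proj(d,X)-np.asarray(a) for d,a in pairs])
    r=least_squares(f,[.5,0,.1]);return r.x,np.sqrt(np.mean(r.fun**2))
def wproj(d,s,X):
    H=np.array(d['hand_eye']);R=np.array(s['orientation']);p=R.T@(np.asarray(X,float)-s['position'])
    c=H[:3,:3].T@(p-H[:3,3]);r=np.hypot(c[0],c[1]);th=np.arctan2(r,c[2])
    K=d['K'];return np.array([K[0,2]+K[0,0]*th*c[0]/r,K[1,2]+K[1,1]*th*c[1]/r])
E
python3 - <<'E'
from h import *
d={c:capture(c) for c in('side','top')}
P=[]
for c,b in(('side',(225,220,350,330)),('top',(235,165,345,275))):
    im=d[c]['image'][b[1]:b[3],b[0]:b[2]];P.append(cv2.resize(im,(400,int(400*im.shape[0]/im.shape[1])),interpolation=cv2.INTER_CUBIC))
h=max(p.shape[0] for p in P);P=[cv2.copyMakeBorder(p,0,h-p.shape[0],0,0,0) for p in P]
cv2.imwrite('pics/z.png',cv2.convertScaleAbs(np.hstack(P),alpha=1.6,beta=15))
def pr(n,a,b):
    X,e=tri([(d['side'],a),(d['top'],b)]);print(n,X.round(4),round(e,2))
pr('tip',(310,238),(295,230));pr('pivot',(286,262),(283,223));pr('stopend',(257,248),(263,198))
pr('tubemid',(253,411),(184,269))
for c in d:
  for l in('tube','spacer'):
    for s in silhouettes(l,c)[:4]:
      ys,xs=np.nonzero(s['pixels']);print(c,l,np.round(s['at']),round(s['score'],2),len(xs),xs.min(),xs.max(),ys.min(),ys.max(),d[c]['image'][s['pixels']].mean(0).round())
E
```

```text
tip [ 0.5545 -0.0284  0.1689] 0.01
pivot [0.5877 0.0058 0.1068] 0.69
stopend [0.6287 0.0489 0.1699] 1.89
tubemid [0.4728 0.2709 0.0642] 0.98
side tube [251. 405.] 0.94 900 236 261 384 432 [72. 73. 73.]
side tube [212. 394.] 0.57 927 197 228 368 417 [64. 33. 19.]
side tube [261. 259.] 0.55 169 253 269 246 265 [68. 65. 66.]
side tube [403. 181.] 0.54 753 376 443 171 186 [75. 82. 85.]
side spacer [386. 219.] 0.63 565 377 397 200 235 [68. 68. 69.]
side spacer [261. 258.] 0.58 140 254 267 247 264 [66. 64. 65.]
top tube [179. 262.] 0.56 283 169 193 256 273 [64. 63. 62.]
top tube [289. 227.] 0.32 271 272 296 214 234 [102.  95.  93.]
top spacer [387. 258.] 0.47 285 376 396 252 270 [88. 86. 84.]
```

View pics/z.png

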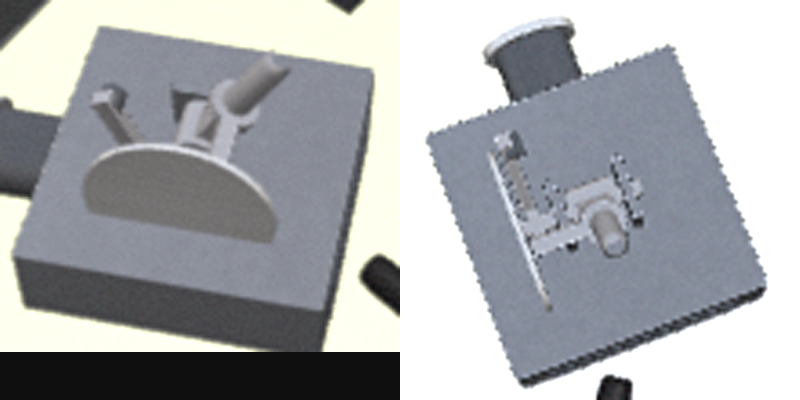

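```bash
cat > fit.py <<'E'
from h import *
from scipy.spatial.transform import Rotation as Ro
C={(1,1):((243.3,202.1),(229.7,300.6)),(1,-1):((309.3,178.2),(256.3,228.8)),(-1,-1):((335.4,244.2),(341.3,241.9)),(-1,1):((268.3,268.5),(325.6,316.3))}
def ext(p): return np.array([[np.cos(p[2]),-np.sin(p[2]),0],[np.sin(p[2]),np.cos(p[2]),0],[0,0,1]]),np.array([p[0],p[1],0])
def loc(a,r,y): return np.array([r*np.sin(a),y,.085+r*np.cos(a)])
E
python3 - <<'E'
from fit import *
d={c:capture(c) for c in('side','top')}
def f(p):
    R,t=ext(p);r=[]
    for (a,b),(u,v) in C.items():
        X=R@[.1*a,.1*b,.066]+t;r+=[*(proj(d['top'],X)-u),*(proj(d['side'],X)-v)]
    r+=[*(proj(d['side'],R@loc(p[3],.103,0)+t)-(310,238.5)),*(proj(d['top'],R@loc(p[3],.103,0)+t)-(294.5,231))]
    return np.array(r)
s=least_squares(f,[.6,0,0,-.4]);print(s.x.round(4),s.fun.round(1))
p=s.x;R,t=ext(p);x,e=tri([(d['side'],(310,238.5)),(d['top'],(294.5,231))]);print('tip tri ext-local',R.T@(x-t),x)
for c in d:
  print(c,[(a,proj(d[c],R@loc(a,.095,.046)+t).round(1).tolist(),proj(d[c],R@loc(a,.087,.036)+t).round(1).tolist()) for a in (.1,.2,.3,.4,.5)])
# tube: fit x,y from silhouettes
for c in d:
    for q in silhouettes('tube',c)[:1]:
        ys,xs=np.nonzero(q['pixels']);print(c,xs.mean(),ys.mean())
g=lambda q:np.r_[[proj(d['side'],[q[0],q[1],z]) for z in (.07,)][0]-(249.5,408.5),proj(d['top'],[q[0],q[1],.07])-(181.5,265)]
print(least_squares(g,[.47,.27]).x.round(4),least_squares(g,[.47,.27]).fun.round(1))
def hull(c,X,rad,h):
    th=np.linspace(0,6.28,40);P=np.array([proj(d[c],[X[0]+rad*np.cos(a),X[1]+rad*np.sin(a),z]) for a in th for z in(0,h)],np.float32);return P
S={c:[q for q in silhouettes('tube',c) if abs(q['at'][0]-(251 if c=='side' else 180))<8][0]['pixels'] for c in d}
def iou(X):
    v=[]
    for c in d:
        m=np.zeros((480,640),np.uint8);cv2.fillConvexPoly(m,cv2.convexHull(hull(c,X,.016,.14).round().astype(np.int32)),1);v.append((m&S[c]).sum()/(m|S[c]).sum())
    return sum(v)
b=max(((iou((x,y)),x,y) for x in np.arange(.45,.5,.002) for y in np.arange(.25,.3,.002)));print(b)
E
```

```text
[ 0.5943 -0.0078  0.3702 -0.4749] [-2.2  0.1 -1.7 -0.9  0.1 -1.4 -0.5 -1.7  0.9 -0.7  1.7 -1.2 -1.6  1.8
  1.3  0.9  0.8 -1.1 -1.   0.1]
tip tri ext-local [-0.04559157 -0.00276132  0.16976292] [ 0.55277223 -0.02685931  0.16976292]
side [(0.1, [276.0, 249.9], [277.9, 248.7]), (0.2, [271.1, 249.6], [273.5, 248.4]), (0.3, [266.4, 249.7], [269.3, 248.5]), (0.4, [261.9, 250.0], [265.2, 248.8]), (0.5, [257.7, 250.7], [261.4, 249.4])]
top [(0.1, [267.8, 216.4], [272.0, 216.0]), (0.2, [266.5, 213.1], [270.8, 213.0]), (0.3, [265.3, 209.9], [269.7, 210.1]), (0.4, [264.2, 207.0], [268.6, 207.4]), (0.5, [263.1, 204.3], [267.7, 204.9])]
side 211.95647321428572 392.29910714285717
top 180.54607508532422 264.41638225255974
[0.4797 0.2733] [ 0.   0.5  0.6 -0.4]Traceback (most recent call last):
  File "<stdin>", line 21, in <module>
IndexError: list index out of range
```

carry_out(
  increments=[
    [[1,0.83,-0.22],[0,0,-0.471]],
    [[1,0.83,-0.22],[0,0,-0.471]],
    [[1,0.83,-0.22],[0,0,-0.471]],
    [[1,0.83,-0.22],[0,0,-0.471]],
    [[1,0.83,-0.22],[0,0,-0.471]],
    [[1,0.83,-0.22],[0,0,-0.471]],
    [[1,0.83,-0.22],[0,0,-0.471]],
  ],
  hand=0.75,
)

```text
t: 2.23
position: [0.3133, 0.3875, 0.2655]
orientation: [[0.932, 0.361, 0.001], [0.361, -0.932, 0.002], [0.002, -0.002, -1.0]]
force: [0.3, 0.1, 0.5]
opening: 0.0643
finger_force: 0.0
```

carry_out(
  increments=[
    [[0.17,1,-0.22],[0,0,0]],
    [[0.17,1,-0.22],[0,0,0]],
    [[0.17,1,-0.22],[0,0,0]],
    [[0.17,1,-0.22],[0,0,0]],
  ],
)

```text
t: 2.57
position: [0.3909, 0.2563, 0.298]
orientation: [[0.934, 0.357, 0.001], [0.357, -0.934, -0.0], [0.001, 0.0, -1.0]]
force: [-0.1, 0.1, 1.0]
opening: 0.0639
finger_force: 0.0
```

carry_out(
  increments=[
    [[0.17,1,-0.22],[0,0,0]],
    [[0.17,1,-0.22],[0,0,0]],
    [[0.17,1,-0.22],[0,0,0]],
    [[0.17,1,-0.22],[0,0,0]],
    [[0.17,1,-0.22],[0,0,0]],
  ],
)

```text
t: 2.98
position: [0.47, 0.1238, 0.3313]
orientation: [[0.936, 0.352, 0.001], [0.352, -0.936, -0.001], [0.001, 0.001, -1.0]]
force: [-0.2, 1.0, -0.4]
opening: 0.0637
finger_force: 0.0
```

```bash
python3 - <<'E'
from h import *
s=observe();d=capture('wrist');cv2.imwrite('pics/w1.png',cv2.convertScaleAbs(d['image'],alpha=1.4,beta=10))
print(np.round(d['K'],1).tolist(),np.round(d['hand_eye'],3).tolist(),np.round(s['position'],4),np.round(s['q'],2))
for l in('lever_pivot','lever_tip','stop_end','tube','tube_mid','extractor','lever_seat'):
    print(l,[(np.round(x['at'],1).tolist(),round(float(x['score']),2)) for x in pinpoint(l,'wrist')[:3]])
for n,X in dict(tip=[.5528,-.0269,.1698],tubetop=[.479,.2725,.14]).items(): print(n,wproj(d,s,X))
np.savez('w1.npz',K=d['K'],hand_eye=d['hand_eye'],position=s['position'],orientation=s['orientation'],image=d['image'])
E
```

```text
[[371.6, 0.0, 318.8], [0.0, 371.6, 239.4], [0.0, 0.0, 1.0]] [[0.0, -0.947, -0.321, 0.082], [1.0, 0.0, 0.0, -0.001], [-0.0, -0.321, 0.947, -0.143], [0.0, 0.0, 0.0, 1.0]] [0.47   0.1238 0.3313] [ 0.67 -0.23  0.02  0.   -1.82  1.26]
lever_pivot [([473.4, 134.0], 0.96), ([627.4, 280.1], 0.61)]
lever_tip [([503.0, 195.9], 0.79), ([205.7, 133.8], 0.71)]
stop_end []
tube [([218.6, 86.2], 0.94), ([209.7, 137.0], 0.72)]
tube_mid [([202.4, 78.3], 0.78), ([193.1, 144.2], 0.69)]
extractor [([447.4, 131.1], 0.84)]
lever_seat [([508.3, 208.8], 0.58)]
tip [506.6362401  191.94013709]
tubetop [174.14293411 146.44121518]
```

View pics/w1.png

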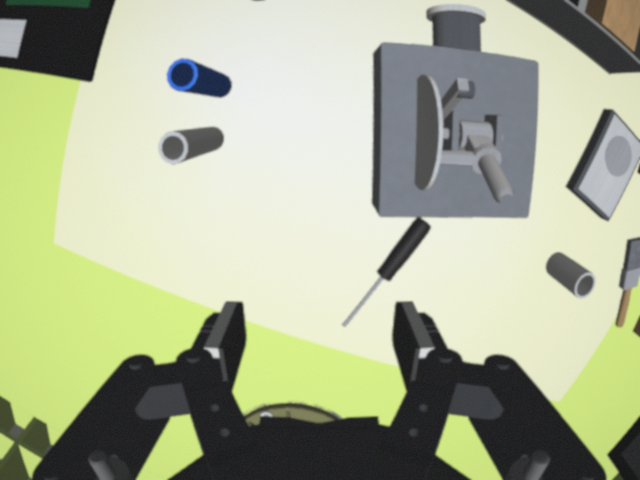

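The wrist view shows the grey tube's top rim at (174,147), which matches the prediction. It also has the stub tip at (505,195), the stop bar's end at (465,88) and the box's top corners at about (383,43), (538,62), (528,216) and (381,214).

```bash
cat > fit2.py <<'E'
from fit import *
w=dict(np.load('w1.npz'));W=w
d={c:capture(c) for c in('side','top')}
Cw={(1,1):(383,43.5),(1,-1):(538,62),(-1,-1):(528,216),(-1,1):(381,214)}
def f(p,full=False):
    R,t=ext(p);r=[]
    for k,(u,v) in C.items():
        X=R@[.1*k[0],.1*k[1],.066]+t;r+=[*(proj(d['top'],X)-u),*(proj(d['side'],X)-v),*(wproj(W,W,X)-Cw[k])]
    X=R@loc(p[3],.103,0)+t
    r+=[*(proj(d['side'],X)-(310,238.5)),*(proj(d['top'],X)-(294.5,231)),*(wproj(W,W,X)-(504.5,195))]
    return np.array(r)
E
python3 - <<'E'
from fit2 import *
s=least_squares(f,[.6,0,.37,-.4],loss='soft_l1');p=s.x;print(p.round(4));print(f(p).round(1))
R,t=ext(p)
def g(X):return np.r_[proj(d['side'],X)-(310,238.5),proj(d['top'],X)-(294.5,231),wproj(W,W,X)-(504.5,195)]
q=least_squares(g,[.55,-.03,.17]);L=R.T@(q.x-t);print('tip',q.x,q.fun.round(1),L,np.arctan2(L[0],L[2]-.085))
print([(a,wproj(W,W,R@loc(a,.095,.046)+t).round(1).tolist(),wproj(W,W,R@loc(a,.085,.034)+t).round(1).tolist()) for a in (.1,.2,.3,.4,.5)])
print('base of stub',wproj(W,W,R@loc(p[3],.048,0)+t))
# zoom
im=w['image'];P=[cv2.resize(im[55:215,420:530],None,fx=3.6,fy=3.6,interpolation=cv2.INTER_CUBIC),cv2.resize(im[120:180,150:240],None,fx=4,fy=4,interpolation=cv2.INTER_CUBIC)]
P[1]=cv2.copyMakeBorder(P[1],0,P[0].shape[0]-P[1].shape[0],0,0,0)
cv2.imwrite('pics/z2.png',cv2.convertScaleAbs(np.hstack(P),alpha=1.6,beta=15))
E
```

```text
[ 0.5948 -0.0073  0.3659 -0.4846]
[-2.3 -0.3 -2.2 -1.1 -2.5 -2.7  0.2 -1.5 -0.5 -1.8  1.4 -1.   0.7 -0.7
  1.6 -1.   0.6  2.9 -2.   1.5  0.7  1.1 -3.2  3.7  0.9 -0.7 -1.2  0.2
  2.1  0.2]
tip [ 0.54996811 -0.02484496  0.1725412 ] [ 1.   0.4 -1.   0.5  0.6 -0.5] [-0.04814082 -0.00030989  0.1725412 ] -0.5027832564175483
[(0.1, [466.3, 126.9], [474.5, 128.6]), (0.2, [466.1, 115.6], [474.3, 118.9]), (0.3, [465.3, 104.7], [473.7, 109.5]), (0.4, [464.1, 94.4], [472.6, 100.5]), (0.5, [462.5, 84.8], [471.2, 92.1])]
base of stub [486.6293501  159.85268195]
```

View pics/z2.png

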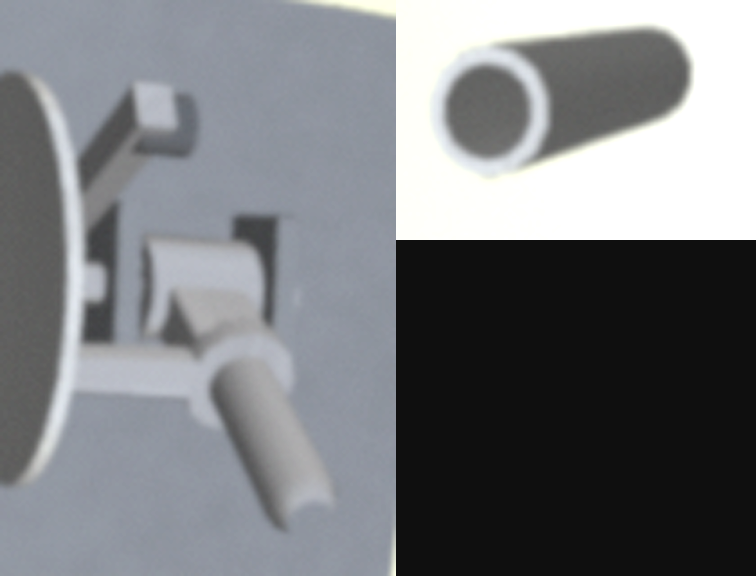

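carry_out(
  increments=[
    [[0.405,-0.907,0.8],[0,0,0]],
    [[0.405,-0.907,0.8],[0,0,0]],
    [[0.405,-0.907,0.8],[0,0,0]],
    [[0.405,-0.907,0.8],[0,0,0]],
    [[0.405,-0.907,0.8],[0,0,0]],
    [[0.405,-0.907,0.8],[0,0,0]],
    [[0.405,-0.907,0.8],[0,0,0]],
  ],
)

```text
t: 4.07
position: [0.475, 0.2764, 0.2088]
orientation: [[0.932, 0.362, -0.002], [0.362, -0.932, -0.003], [-0.003, 0.002, -1.0]]
force: [-0.5, 0.1, 0.4]
opening: 0.064
finger_force: 0.0
```

```bash
python3 - <<'E'
from h import *
s=observe();w=capture('wrist');R=np.array(s['orientation'])
t=capture('top')
print(np.round(s['position'],4),R.round(3).tolist())
sil=[q for q in silhouettes('tube','wrist')]
for q in sil:
    m=q['pixels'];ys,xs=np.nonzero(m);print(np.round(q['at']),round(q['score'],2),xs.min(),xs.max(),ys.min(),ys.max(),w['image'][m].mean(0).round())
print('pred top rim',wproj(w,s,[.479,.2725,.14]),'foot',wproj(w,s,[.479,.2725,0]))
im=w['image'].copy()
for z in(0,.14):
    for a in np.arange(0,6.28,.15): cv2.circle(im,tuple(int(v) for v in wproj(w,s,[.479+.016*np.cos(a),.2725+.016*np.sin(a),z]).round()),1,(0,0,255),-1)
cv2.imwrite('pics/w2.png',cv2.convertScaleAbs(im,alpha=1.4,beta=10))
E
```

```text
[0.475  0.2764 0.2088] [[0.932, 0.362, -0.002], [0.362, -0.932, -0.003], [-0.003, 0.002, -1.0]]
[347. 142.] 0.75 319 374 111 166 [101.  58.  38.]
[636. 260.] 0.2 633 639 247 266 [95. 92. 90.]
pred top rim [328.34107659 251.47612538] foot [324.47560582 200.10964028]
```

View pics/w2.png

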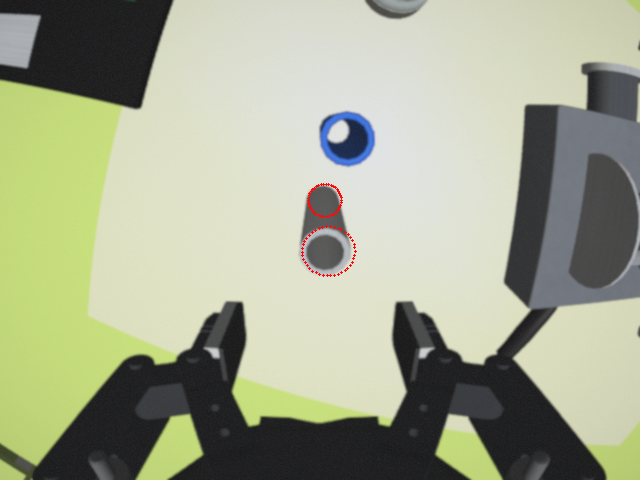

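The wrist view shows the grey tube's rim centred at (325,251), about 2 mm left of the projection at (328,251). The blue tube at (347,138) is clear of the fingers.

carry_out(
  increments=[
    [[0.016,0.02,0.25],[0,0,0]],
    [[0.016,0.02,0.5],[0,0,0]],
    [[0.016,0.02,0.65],[0,0,0]],
    [[0.016,0.02,0.752],[0,0,0]],
    [[0.016,0.02,0.752],[0,0,0]],
    [[0.016,0.02,0.752],[0,0,0]],
  ],
)

```text
t: 4.72
position: [0.4795, 0.2732, 0.0987]
orientation: [[0.933, 0.359, 0.001], [0.359, -0.933, 0.0], [0.001, 0.0, -1.0]]
force: [0.3, 0.0, 1.5]
opening: 0.0641
finger_force: 0.0
```

carry_out(
  increments=[
    [[0,0,0],[0,0,0]],
    [[0,0,0],[0,0,0]],
    [[0,0,0],[0,0,0]],
    [[0,0,0],[0,0,0]],
    [[0,0,0],[0,0,0]],
    [[0,0,0],[0,0,0]],
  ],
  hand=0,
)

```text
t: 5.22
position: [0.48, 0.2744, 0.0997]
orientation: [[0.933, 0.36, 0.003], [0.36, -0.933, 0.002], [0.003, -0.001, -1.0]]
force: [-0.4, -0.5, 5.9]
opening: 0.0299
finger_force: 59.9
```

carry_out(
  increments=[
    [[0,0,-0.25],[0,0,0]],
    [[0,0,-0.5],[0,0,0]],
    [[-0.1,0.3,-0.75],[0,0,0]],
    [[-0.2,0.6,-1],[0,0,0]],
    [[-0.3,0.8,-1],[0,0,0]],
    [[-0.3,1,-1],[0,0,0]],
    [[-0.3,1,-1],[0,0,0]],
    [[-0.3,1,-1],[0,0,0]],
  ],
)

```text
t: 5.88
position: [0.4914, 0.1152, 0.2487]
orientation: [[0.934, 0.357, 0.002], [0.357, -0.934, 0.001], [0.002, -0.0, -1.0]]
force: [-1.3, 1.0, -1.0]
opening: 0.0299
finger_force: 60.2
```

```bash
cat > go.py <<'E'
from h import *
from scipy.spatial.transform import Rotation as Ro
# lever state model: pivot on hinge, yaw, angle
PIV=np.array([.5948,-.0073,.085]);YAW=.366
def frame(a,psi=YAW):
    u=np.array([np.sin(a)*np.cos(psi),np.sin(a)*np.sin(psi),np.cos(a)])
    y=np.array([np.sin(psi),-np.cos(psi),0]);z=-u;return np.c_[np.cross(y,z),y,z],u
def rel(T,R,s=None):
    s=s or observe();R0=np.array(s['orientation']);d=R0.T@(T-s['position'])
    print('pos',np.round(s['position'],4),'F',np.round(s['force'],1),'shift',(d/.15).round(3),'turn',(Ro.from_matrix(R0.T@R).as_rotvec()/(np.pi/2)).round(3))
E
python3 - <<'E'
from go import *
R,u=frame(-.49);T=np.array([.551,-.0255,.172])+.1197*u;print(T);rel(T,R)
E
```

```text
[ 0.49839728 -0.04566097  0.27761524]
pos [0.4914 0.1152 0.2487] F [-1.3  1.  -1. ] shift [-0.339  1.019 -0.193] turn [ 0.     0.311 -0.001]
```

carry_out(
  increments=[
    [[-0.34,0.9,-0.2],[0,0.31,0]],
    [[-0.34,1,-0.2],[0,0.31,0]],
    [[-0.34,1,-0.2],[0,0.31,0]],
    [[-0.34,1,-0.2],[0,0.31,0]],
    [[-0.34,1,-0.2],[0,0.31,0]],
    [[-0.34,1,-0.2],[0,0.31,0]],
    [[-0.34,1,-0.2],[0,0.31,0]],
    [[-0.34,1,-0.2],[0,0.31,0]],
  ],
)

```text
t: 6.55
position: [0.4975, -0.0393, 0.2765]
orientation: [[0.825, 0.362, 0.434], [0.32, -0.932, 0.169], [0.466, -0.001, -0.885]]
force: [-0.0, 0.5, -1.8]
opening: 0.0302
finger_force: 60.2
```

```bash
python3 - <<'E'
from go import *
R,u=frame(-.49);tip=np.array([.551,-.0255,.172]);rel(tip+.1197*u,R)
s=observe();Rm=np.array(s['orientation']);e=s['position']+.0997*Rm[:,2]
P=[]
for c,b in(('side',(250,170,370,290)),('top',(245,170,345,270)),('wrist',None)):
    d=capture(c);im=d['image'].copy();pf=(lambda X:wproj(d,s,X)) if c=='wrist' else (lambda X:proj(d,X))
    if c=='wrist': b=(220,80,420,280)
    f=400/(b[2]-b[0]);im=cv2.convertScaleAbs(cv2.resize(im[b[1]:b[3],b[0]:b[2]],None,fx=f,fy=f,interpolation=cv2.INTER_CUBIC),alpha=1.6,beta=15)
    for X,col in((tip,(0,0,255)),(tip-.055*u,(0,0,255)),(e,(0,255,0)),(e-.06*Rm[:,2],(0,255,0))):
        q=(pf(X)-b[:2])*f;cv2.circle(im,tuple(int(v) for v in q),3,col,-1)
    P.append(cv2.resize(im,(266,266*400//400)) if 0 else im)
cv2.imwrite('pics/pre.png',cv2.resize(np.hstack(P),(798,266)) if 0 else np.vstack([np.hstack(P[:2])]))
cv2.imwrite('pics/prew.png',P[2])
E
```

```text
pos [ 0.4975 -0.0393  0.2765] F [-0.   0.5 -1.8] shift [-0.005  0.042 -0.012] turn [-0.002  0.004  0.002]
```

View pics/pre.png

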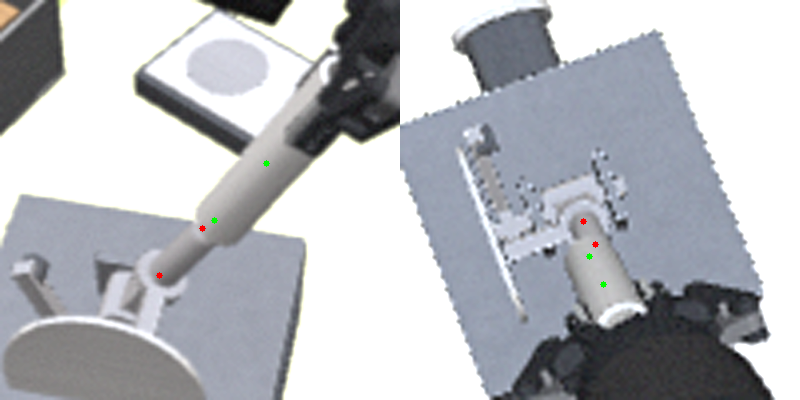

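View pics/prew.png

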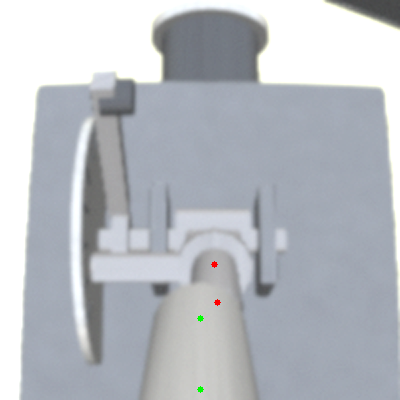

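Before correction the pre-insert views show the tube in line with the stub in the tilt plane. It is about 6 mm too far to +y: in the wrist crop the tube axis is at column 200 and the stub at 215. I'll shift it and look again.

carry_out(
  increments=[
    [[-0.005,0.042,-0.01],[0,0.003,0]],
    [[-0.005,0.042,-0.01],[0,0.003,0]],
    [[-0.005,0.042,-0.01],[0,0.003,0]],
  ],
)

```text
t: 6.95
position: [0.4986, -0.0469, 0.2784]
orientation: [[0.823, 0.36, 0.44], [0.317, -0.933, 0.17], [0.472, 0.0, -0.882]]
force: [-0.1, 0.9, -2.2]
opening: 0.0298
finger_force: 60.3
```

```bash
python3 - <<'E'
from go import *
R,u=frame(-.49);tip=np.array([.551,-.0255,.172]);rel(tip+.1197*u,R)
s=observe();Rm=np.array(s['orientation']);e=s['position']+.0997*Rm[:,2];ut=-Rm[:,2]
P=[]
for c,b in(('side',(270,190,350,270)),('wrist',(260,150,380,270))):
    d=capture(c);im=d['image'].copy();pf=(lambda X:wproj(d,s,X)) if c=='wrist' else (lambda X:proj(d,X))
    f=400/(b[2]-b[0]);im=cv2.convertScaleAbs(cv2.resize(im[b[1]:b[3],b[0]:b[2]],None,fx=f,fy=f,interpolation=cv2.INTER_CUBIC),alpha=1.6,beta=15)
    def cyl(B,ax,r,L,col):
        n=np.cross(ax,[0,1,0]);n/=np.linalg.norm(n);m=np.cross(ax,n)
        for z in L:
            for a in np.arange(0,6.28,.2):
                q=(pf(B+ax*z+r*(np.cos(a)*n+np.sin(a)*m))-b[:2])*f;cv2.circle(im,tuple(int(v) for v in q),1,col,-1)
    cyl(tip,u,.01,(-.055,-.03,-.006),(0,0,255));cyl(e,ut,.016,(0,.04,.08),(0,200,0))
    P.append(im)
cv2.imwrite('pics/pre2.png',np.hstack(P))
E
```

```text
pos [ 0.4986 -0.0469  0.2784] F [-0.1  0.9 -2.2] shift [-0.001 -0.008  0.005] turn [-0.001 -0.001  0.001]
```

View pics/pre2.png

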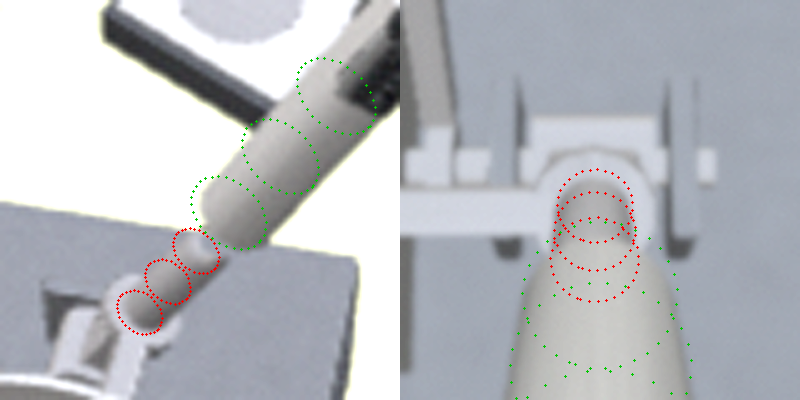

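The zoomed view shows the stub and tube coaxial to about 1 mm; both overlays share the same small side-camera bias. I'm starting the insertion.

carry_out(
  increments=[
    [[0,-0.008,0.03],[0,0,0]],
    [[0,-0.008,0.07],[0,0,0]],
    [[0,-0.008,0.11],[0,0,0]],
    [[0,-0.008,0.15],[0,0,0]],
    [[0,-0.008,0.19],[0,0,0]],
    [[0,-0.008,0.22],[0,0,0]],
    [[0,-0.008,0.22],[0,0,0]],
  ],
)

```text
t: 7.63
position: [0.5124, -0.0401, 0.2476]
orientation: [[0.824, 0.36, 0.438], [0.317, -0.933, 0.17], [0.47, -0.001, -0.883]]
force: [0.0, -0.5, -2.2]
opening: 0.0302
finger_force: 60.3
```

```bash
python3 - <<'E'
from go import *
R,u=frame(-.49);tip=np.array([.551,-.0255,.172]);rel(tip+(.0997-.055)*u,R)
s=observe();print((np.array(s['orientation']).T@s['force']).round(1),np.round(s['moment'],2))
E
```

```text
pos [ 0.5124 -0.0401  0.2476] F [ 0.  -0.5 -2.2] shift [0.005 0.002 0.276] turn [-0.001  0.     0.001]
[-1.1  0.4  1.9] [-0.62  1.52  0.01]
```

carry_out(
  increments=[
    [[0,0,0.04],[0,0,0]],
    [[0,0,0.08],[0,0,0]],
    [[0,0,0.12],[0,0,0]],
    [[0,0,0.16],[0,0,0]],
    [[0,0,0.2],[0,0,0]],
    [[0,0,0.22],[0,0,0]],
    [[0,0,0.22],[0,0,0]],
  ],
)

```text
t: 8.22
position: [0.5271, -0.0345, 0.2193]
orientation: [[0.823, 0.36, 0.44], [0.317, -0.933, 0.17], [0.471, -0.0, -0.882]]
force: [0.8, 1.3, -1.7]
opening: 0.03
finger_force: 60.3
```

carry_out(
  increments=[
    [[0,0,0.01],[0,0,0]],
    [[0,0,0.02],[0,0,0]],
    [[0,0,0.03],[0,0,0]],
    [[0,0,0.03],[0,0,0]],
  ],
)

```text
t: 8.55
position: [0.529, -0.0339, 0.2161]
orientation: [[0.823, 0.36, 0.44], [0.317, -0.933, 0.17], [0.472, -0.0, -0.882]]
force: [-0.9, 0.2, -1.7]
opening: 0.0301
finger_force: 60.3
```

carry_out(
  increments=[
    [[0,0,0.008],[0,0,0]],
    [[0,0,0.016],[0,0,0]],
    [[0,0,0.024],[0,0,0]],
    [[0,0,0.024],[0,0,0]],
  ],
)

```text
t: 8.88
position: [0.5305, -0.0337, 0.2151]
orientation: [[0.822, 0.36, 0.442], [0.317, -0.933, 0.169], [0.473, 0.001, -0.881]]
force: [-7.7, 0.3, 6.1]
opening: 0.0302
finger_force: 61.4
```

carry_out(
  increments=[
    [[0,0,0.007],[0,0,0]],
    [[0,0,0.014],[0,0,0]],
    [[0,0,0.014],[0,0,0]],
  ],
)

```text
t: 9.13
position: [0.5315, -0.0335, 0.2153]
orientation: [[0.821, 0.36, 0.444], [0.317, -0.933, 0.169], [0.475, 0.002, -0.88]]
force: [-14.1, -0.6, 12.7]
opening: 0.03
finger_force: 62.5
```

carry_out(
  increments=[
    [[0,0,-0.012],[0,0,0]],
    [[0.039,0,-0.011],[0,-0.0255,0]],
    [[0.078,0,-0.009],[0,-0.051,0]],
    [[0.117,0,-0.005],[0,-0.0764,0]],
    [[0.156,0,0],[0,-0.102,0]],
    [[0.195,0,0.0075],[0,-0.1273,0]],
    [[0.233,0,0.016],[0,-0.1528,0]],
    [[0.233,0,0.016],[0,-0.1528,0]],
    [[0.233,0,0.016],[0,-0.1528,0]],
  ],
)

```text
t: 9.88
position: [0.5618, -0.0218, 0.2284]
orientation: [[0.903, 0.36, 0.234], [0.349, -0.933, 0.088], [0.25, 0.002, -0.968]]
force: [-7.4, -0.3, 9.9]
opening: 0.0301
finger_force: 60.9
```

```bash
cat >> go.py <<'E'
def stat():
    s=observe();R=np.array(s['orientation']);e=(s['position']-PIV);h=np.array([np.cos(YAW),np.sin(YAW),0])
    print('t',round(s['t'],2),'tooltilt',round(float(np.arctan2(-(R[:,2]@h),-R[2,2])),4),'TCPangle',round(float(np.arctan2(e@h,e[2])),4),'dist',round(float(np.hypot(e@h,e[2])),4),'Ftool',(R.T@s['force']).round(1))
E
python3 - <<'E'
from go import *
stat()
for c in('side','top'):
    d=capture(c)
    for l in ('lever_pivot','stop_end','lever_tip'):print(c,l,[(np.round(x['at'],1).tolist(),round(float(x['score']),2)) for x in pinpoint(l,c)[:2]])
E
```

```text
t 9.88 tooltilt -0.2524 TCPangle -0.246 dist 0.1478 Ftool [ -4.3  -2.4 -11.4]
side lever_pivot [([286.5, 261.7], 0.51), ([384.1, 232.8], 0.16)]
side stop_end [([256.1, 247.5], 0.71)]
side lever_tip []
top lever_pivot []
top stop_end [([263.6, 199.9], 0.39)]
top lever_tip []
```

carry_out(
  increments=[
    [[0.049,0,0.001],[0,-0.0318,0]],
    [[0.0985,0,0.005],[0,-0.0637,0]],
    [[0.1475,0,0.011],[0,-0.0955,0]],
    [[0.196,0,0.02],[0,-0.1273,0]],
    [[0.244,0,0.031],[0,-0.1592,0]],
    [[0.2915,0,0.044],[0,-0.191,0]],
    [[0.338,0,0.06],[0,-0.2228,0]],
    [[0.384,0,0.078],[0,-0.2546,0]],
    [[0.384,0,0.078],[0,-0.2546,0]],
    [[0.384,0,0.078],[0,-0.2546,0]],
  ],
)

```text
t: 11.12
position: [0.6178, -0.0003, 0.2309]
orientation: [[0.923, 0.36, -0.134], [0.356, -0.933, -0.055], [-0.145, 0.002, -0.989]]
force: [0.0, 0.8, 6.6]
opening: 0.03
finger_force: 60.5
```

```bash
python3 - <<'E'
from go import *
stat();s=observe();print(np.round(s['q'],2))
d=capture('wrist');b=(220,60,440,280);im=d['image'][b[1]:b[3],b[0]:b[2]]
e=capture('side');im2=e['image'][190:300,230:340]
cv2.imwrite('pics/sw.png',cv2.convertScaleAbs(np.hstack([cv2.resize(i,(400,400),interpolation=cv2.INTER_CUBIC) for i in (im,im2)]),alpha=1.6,beta=15))
E
```

```text
t 11.12 tooltilt 0.1456 TCPangle 0.1631 dist 0.1479 Ftool [-0.6 -0.8 -6.6]
[ 0.33  0.21  0.26  0.01 -1.77  1.61]
```

View pics/sw.png

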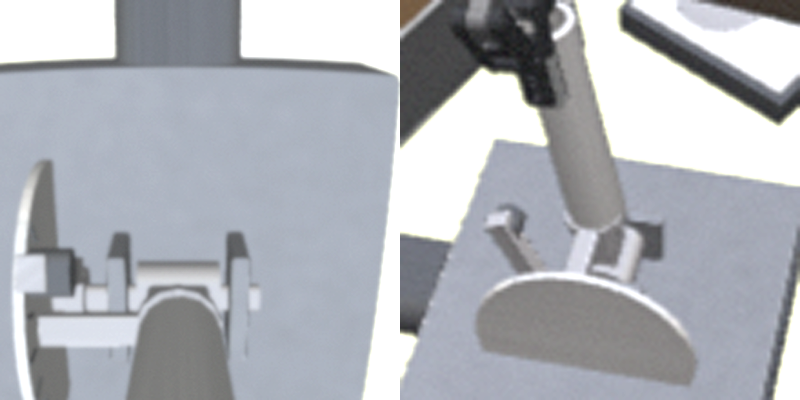

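The lever now stands near upright, with the tube seated on its collar. The stop bar's end is still clear, at (500,215) in the right-hand crop.

carry_out(
  increments=[
    [[0.0394,0,0.001],[0,-0.0255,0]],
    [[0.079,0,0.003],[0,-0.051,0]],
    [[0.118,0,0.007],[0,-0.0764,0]],
    [[0.157,0,0.0125],[0,-0.102,0]],
    [[0.196,0,0.02],[0,-0.1273,0]],
    [[0.196,0,0.02],[0,-0.1273,0]],
  ],
)

```text
t: 11.72
position: [0.645, 0.0103, 0.2232]
orientation: [[0.878, 0.361, -0.316], [0.338, -0.933, -0.125], [-0.34, 0.003, -0.941]]
force: [0.7, 0.3, 7.1]
opening: 0.0303
finger_force: 60.8
```

```bash
python3 - <<'E'
from go import *
stat()
E
```

```text
t 11.72 tooltilt 0.3466 TCPangle 0.3672 dist 0.1481 Ftool [-1.7 -0.  -7. ]
```

carry_out(
  increments=[
    [[0.01,0,0],[0,-0.0064,0]],
    [[0.02,0,0],[0,-0.0127,0]],
    [[0.03,0,0.0005],[0,-0.0191,0]],
    [[0.03,0,0.0005],[0,-0.0191,0]],
  ],
)

```text
t: 12.05
position: [0.6479, 0.0114, 0.2223]
orientation: [[0.868, 0.36, -0.341], [0.334, -0.933, -0.134], [-0.366, 0.003, -0.931]]
force: [1.3, 1.9, 8.6]
opening: 0.0301
finger_force: 61.0
```

```bash
python3 - <<'E'
from go import *
stat()
d={c:capture(c) for c in('side','top')}
for c in d:
    for l in ('stop_end','tube_mid','lever_pivot'):print(c,l,[(np.round(x['at'],1).tolist(),round(float(x['score']),2)) for x in pinpoint(l,c)[:2]])
E
```

```text
t 12.05 tooltilt 0.3748 TCPangle 0.389 dist 0.1484 Ftool [-1.4 -1.3 -8.7]
side stop_end [([256.9, 247.7], 0.72)]
side tube_mid [([212.3, 395.0], 0.91), ([266.0, 223.3], 0.89)]
side lever_pivot [([287.1, 264.9], 0.82)]
top stop_end [([261.4, 200.9], 0.69)]
top tube_mid []
top lever_pivot [([283.6, 222.4], 0.63), ([385.7, 261.4], 0.27)]
```

carry_out(
  increments=[
    [[0.01,0,0],[0,-0.0064,0]],
    [[0.02,0,0],[0,-0.0127,0]],
    [[0.02,0,0],[0,-0.0127,0]],
  ],
)

```text
t: 12.7
position: [0.6505, 0.0124, 0.2212]
orientation: [[0.862, 0.36, -0.358], [0.331, -0.933, -0.141], [-0.385, 0.003, -0.923]]
force: [0.5, 1.0, 10.0]
opening: 0.0299
finger_force: 61.1
```

carry_out(
  increments=[
    [[0.008,0,0],[0,-0.005,0]],
    [[0.015,0,0],[0,-0.0095,0]],
    [[0.015,0,0],[0,-0.0095,0]],
  ],
)

```text
t: 12.95
position: [0.6523, 0.0131, 0.2203]
orientation: [[0.856, 0.36, -0.371], [0.329, -0.933, -0.146], [-0.398, 0.003, -0.917]]
force: [0.8, 0.7, 9.6]
opening: 0.0302
finger_force: 61.2
```

carry_out(
  increments=[
    [[0.006,0,0],[0,-0.004,0]],
    [[0.012,0,0],[0,-0.0075,0]],
    [[0.012,0,0],[0,-0.0075,0]],
  ],
)

```text
t: 13.2
position: [0.6534, 0.0135, 0.2198]
orientation: [[0.851, 0.36, -0.382], [0.327, -0.933, -0.15], [-0.41, 0.003, -0.912]]
force: [0.3, 0.7, 9.9]
opening: 0.0302
finger_force: 61.2
```

carry_out(
  increments=[
    [[0.005,0,0],[0,-0.0032,0]],
    [[0.01,0,0],[0,-0.0064,0]],
    [[0.01,0,0],[0,-0.0064,0]],
  ],
)

```text
t: 13.45
position: [0.6544, 0.0138, 0.2194]
orientation: [[0.847, 0.36, -0.391], [0.326, -0.933, -0.153], [-0.42, 0.002, -0.908]]
force: [-1.9, 0.6, 9.8]
opening: 0.0299
finger_force: 61.2
```

```bash
python3 - <<'E'
from go import *
for _ in range(3): stat();capture('side')
print([(np.round(x['at'],1).tolist(),round(float(x['score']),2)) for x in pinpoint('stop_end','side')[:2]])
E
```

```text
t 13.45 tooltilt 0.4331 TCPangle 0.4394 dist 0.1485 Ftool [-5.5 -1.3 -8.2]
t 13.5 tooltilt 0.4329 TCPangle 0.4394 dist 0.1485 Ftool [-6.6 -0.9 -7.8]
t 13.55 tooltilt 0.4327 TCPangle 0.4392 dist 0.1485 Ftool [-5.9 -1.  -9.1]
[([256.5, 247.9], 0.64)]
```

carry_out(
  increments=[
    [[0.004,0,0],[0,-0.0025,0]],
    [[0.004,0,0],[0,-0.0025,0]],
    [[0.004,0,0],[0,-0.0025,0]],
  ],
)

```text
t: 13.9
position: [0.6547, 0.0139, 0.2193]
orientation: [[0.846, 0.36, -0.394], [0.325, -0.933, -0.154], [-0.423, 0.002, -0.906]]
force: [-2.7, -0.3, 10.4]
opening: 0.0301
finger_force: 61.2
```

```bash
python3 - <<'E'
from go import *
for _ in range(3): stat();capture('side')
E
```

```text
t 13.9 tooltilt 0.4371 TCPangle 0.4416 dist 0.1486 Ftool [-6.8 -0.7 -8.3]
t 13.95 tooltilt 0.437 TCPangle 0.4416 dist 0.1486 Ftool [-6.9 -1.6 -8.3]
t 14.0 tooltilt 0.437 TCPangle 0.4417 dist 0.1486 Ftool [-6.5 -0.8 -8.7]
```

carry_out(
  increments=[
    [[0.004,0,0],[0,-0.0025,0]],
    [[0.004,0,0],[0,-0.0025,0]],
    [[0.004,0,0],[0,-0.0025,0]],
  ],
)

```text
t: 14.3
position: [0.655, 0.014, 0.2192]
orientation: [[0.844, 0.36, -0.398], [0.324, -0.933, -0.156], [-0.427, 0.002, -0.904]]
force: [-3.8, 1.1, 10.3]
opening: 0.0299
finger_force: 61.2
```

```bash
python3 - <<'E'
from go import *
for _ in range(3): stat();d=capture('side')
print(np.round(observe()['moment'],2))
s=[(np.round(x['at'],1).tolist(),round(float(x['score']),2)) for x in pinpoint('lever_seat','side')[:2]];print(s)
E
```

```text
t 14.3 tooltilt 0.4414 TCPangle 0.4444 dist 0.1486 Ftool [-7.3 -2.3 -7.9]
t 14.35 tooltilt 0.4414 TCPangle 0.4443 dist 0.1486 Ftool [-7.9 -1.5 -8.8]
t 14.4 tooltilt 0.4413 TCPangle 0.4444 dist 0.1486 Ftool [-8.3 -1.5 -8.7]
[ 0.11  1.17 -0.23]
[([373.2, 337.4], 0.49)]
```

```bash
python3 - <<'E'
from fit import *
s=observe();W=capture('wrist');S=capture('side')
for c in('wrist','side'):
    m={}
    for l in('lever','stop','lever_pivot','stop_end'):
        try:
            r=silhouettes(l,c)
            if r:
                q=r[0];m[l]=q['pixels'];ys,xs=np.nonzero(q['pixels']);print(c,l,round(q['score'],2),len(xs),xs.min(),xs.max(),ys.min(),ys.max())
        except Exception as e: print(l,e)
    if 'lever' in m and 'stop' in m:
        D=cv2.distanceTransform((~m['lever']).astype(np.uint8),cv2.DIST_L2,5);print('gap px',D[m['stop']].min())
R,t=ext([.5948,-.0073,.366])
for a in(.35,.4,.45,.5,.55): print(a,proj(S,R@loc(a,.095,.046)+t).round(1),proj(S,R@loc(a,.188,0)+t).round(1))
for l in('tube_mid','tube'): print(l,[np.round(x['at'],1).tolist() for x in pinpoint(l,'side')[:3]])
for a in(.35,.4,.45,.5): print(a,'mid',proj(S,R@loc(a,.118,0)+t).round(1))
for q in silhouettes('tube','side')[:3]:
    ys,xs=np.nonzero(q['pixels']);print('sil',xs.min(),xs.max(),ys.min(),ys.max(),cv2.fitLine(np.c_[xs,ys].astype(np.float32),2,0,.01,.01).ravel().round(3))
E
```

```text
wrist lever 0.91 1869 260 342 201 250
wrist stop 0.7 1531 229 268 205 264
wrist lever_pivot 0.61 1905 259 341 201 250
wrist stop_end 0.7 1592 229 269 205 265
gap px 1.0
side lever 0.84 361 271 296 247 267
side stop 0.75 167 253 268 246 265
side lever_pivot 0.57 356 271 296 247 268
side stop_end 0.43 134 254 267 247 264
gap px 3.0
0.35 [263.7 249.8] [249.9 196.7]
0.4 [261.4 250. ] [245.5 197.4]
0.45 [259.3 250.3] [241.1 198.2]
0.5 [257.2 250.7] [237.  199.3]
0.55 [255.2 251.1] [233.  200.5]
tube_mid [[213.1, 395.5], [265.0, 222.8]]
tube [[279.2, 247.2], [220.1, 410.2]]
0.35 mid [265.4 223.6]
0.4 mid [262.7 224. ]
0.45 mid [260.  224.4]
0.5 mid [257.5 224.9]
sil 197 227 368 418 [3.31000e-01 9.44000e-01 2.12195e+02 3.92341e+02]
sil 250 284 220 252 [  0.697   0.717 268.549 235.337]
```

carry_out(
  increments=[
    [[-0.006,0,0],[0,0.003,0]],
    [[-0.006,0,0.007],[0,0.003,0]],
    [[-0.006,0,0.014],[0,0.003,0]],
    [[-0.006,0,0.014],[0,0.003,0]],
  ],
)

```text
t: 15.48
position: [0.6545, 0.0139, 0.2193]
orientation: [[0.848, 0.36, -0.389], [0.326, -0.933, -0.154], [-0.418, 0.004, -0.908]]
force: [2.8, 2.8, 16.9]
opening: 0.03
finger_force: 61.8
```

```bash
python3 - <<'E'
from go import *
for _ in range(2): stat();d=capture('side')
E
```

```text
t 15.48 tooltilt 0.4316 TCPangle 0.4405 dist 0.1484 Ftool [ -3.8  -1.5 -16.9]
t 15.53 tooltilt 0.4316 TCPangle 0.4405 dist 0.1485 Ftool [ -2.5  -1.2 -15.9]
```

carry_out(
  increments=[
    [[0,0,-0.01],[0,0,0]],
    [[0,0,-0.018],[0,0,0]],
    [[0,0,-0.018],[0,0,0]],
  ],
)

```text
t: 15.83
position: [0.6548, 0.014, 0.2193]
orientation: [[0.846, 0.36, -0.394], [0.325, -0.933, -0.154], [-0.423, 0.002, -0.906]]
force: [-2.3, 0.8, 8.5]
opening: 0.0302
finger_force: 60.8
```

carry_out(
  increments=[
    [[0,0,0],[0,0,0]],
    [[0,0,0],[0,0,0]],
    [[0,0,0],[0,0,0]],
    [[0,0,0],[0,0,0]],
    [[0,0,0],[0,0,0]],
    [[0,0,0],[0,0,0]],
  ],
  hand=0.75,
)

```text
t: 16.33
position: [0.6546, 0.0145, 0.2166]
orientation: [[0.845, 0.36, -0.396], [0.326, -0.933, -0.153], [-0.425, 0.0, -0.905]]
force: [-0.6, 0.6, 0.0]
opening: 0.0642
finger_force: 0.0
```

```bash
python3 - <<'E'
from go import *
stat();print(observe()['opening'])
E
```

```text
t 16.33 tooltilt 0.4385 TCPangle 0.4507 dist 0.1461 Ftool [-0.3 -0.8  0.1]
0.06422580116644507
```

carry_out(
  increments=[
    [[0,0,-0.1],[0,0,0]],
    [[0,0,-0.2],[0,0,0]],
    [[0,0,-0.3],[0,0,0]],
    [[0,0,-0.45],[0,0,0]],
    [[0,0,-0.45],[0,0,0]],
  ],
)

```text
t: 16.75
position: [0.6826, 0.0249, 0.2808]
orientation: [[0.847, 0.36, -0.392], [0.326, -0.933, -0.153], [-0.42, 0.002, -0.907]]
force: [0.2, -0.0, 1.2]
opening: 0.0642
finger_force: 0.0
```

```bash
python3 - <<'E'
from fit import *
from go import stat
stat()
S=capture('side');W=capture('wrist');T=capture('top')
for c in('side','top'):
    m={}
    for l in('lever','stop'):
        r=silhouettes(l,c)
        if r: m[l]=r[0]['pixels'];ys,xs=np.nonzero(m[l]);print(c,l,round(r[0]['score'],2),len(xs),xs.min(),xs.max(),ys.min(),ys.max())
    if len(m)==2: print('gap',cv2.distanceTransform((~m['lever']).astype(np.uint8),cv2.DIST_L2,5)[m['stop']].min())
    for l in('tube_mid','stop_end','jar','drive','spacer','screwdriver'): print(c,l,[np.round(x['at'],1).tolist() for x in pinpoint(l,c)[:3]])
E
```

```text
t 16.75 tooltilt 0.4339 TCPangle 0.4454 dist 0.217 Ftool [-0.3  0.1 -1.2]
side lever 0.59 319 272 295 247 266
side stop 0.46 144 254 268 247 264
gap 4.0
side tube_mid [[213.4, 394.4], [261.1, 224.5]]
side stop_end [[256.6, 248.3]]
side jar [[158.7, 367.7]]
side drive []
side spacer []
side screwdriver [[370.8, 336.0], [157.6, 367.6]]
top lever 0.71 262 266 296 212 228
top tube_mid [[278.0, 199.8]]
top stop_end [[260.5, 199.9]]
top jar [[453.2, 254.1]]
top drive [[385.4, 199.6]]
top spacer [[386.1, 261.2], [287.9, 228.9]]
top screwdriver [[288.2, 303.5]]
```

```bash
python3 - <<'E'
from fit import *
s=observe();W=capture('wrist')
m={l:silhouettes(l,'wrist') for l in('lever','stop','tube')}
for l in m: print(l,[(round(q['score'],2),np.round(q['at']).tolist(),int(q['pixels'].sum())) for q in m[l][:2]])
if m['lever'] and m['stop']:
    D=cv2.distanceTransform((~m['lever'][0]['pixels']).astype(np.uint8),cv2.DIST_L2,5);print('gap',D[m['stop'][0]['pixels']].min(),(D[m['stop'][0]['pixels']]<2.5).sum())
if m['lever'] and m['tube']:
    D=cv2.distanceTransform((~m['lever'][0]['pixels']).astype(np.uint8),cv2.DIST_L2,5);print('tube gap',[D[q['pixels']].min() for q in m['tube'][:2]])
E
```

```text
lever [(0.56, [307.0, 202.0], 1201), (0.26, [548.0, 276.0], 1275)]
stop [(0.96, [267.0, 213.0], 878)]
tube [(0.89, [316.0, 269.0], 5562), (0.87, [47.0, 164.0], 2748)]
gap 0.0 54
tube gap [np.float32(0.0), np.float32(196.94885)]
```

The masks show the lug against the stop and the tube against the collar, and the stop's end hasn't moved. Handing in.

```bash
python3 -c "
from bench import *
print(hand_in())"
```

```text
the job is handed in; nothing more can be done
None
```

I handed the job in at about 17 s: the tube is fully home on the stub, the lever's lug rests against the stop, which the cameras show unmoved, the gripper is open and clear, and no other item was touched; no verdict came back.

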